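# Fit the keyed lever to the bare valve stem

### The job

One of the two black valve housings has lost its lever. Take the spare lever out of the wooden rack, where it stands on edge, and lay it down flat on the bench and let go of it, clear of the rack; then take it again by its hub, turn it until its keyway matches the key on the bare stem, and slide it fully home on the shoulder. Leave it there, and leave the gauge, the spanner and the test block alone.

Things in the scene. Friction and masses are not known exactly. Their poses are not given: they have to be found in the camera images.
- lever: Spare aluminium lever, loose, 0.22 kg. Hub: 16-sided ring, 44 mm over flats, 26 thick; through bore 20; keyway 8.6 wide, to 15.5 from the axis, open at both faces, on the arm's side. Origin: centre of hub. x: along the arm, y: along the bore. Same either way up. Starts standing on edge in the rack: bore and arm level, origin 30 mm above the bench; lying flat its origin is 13 mm up.
- lever_tip (a point): Centre of the end of the lever's arm, 111 mm from the bore axis along the lever's x. The arm is 18 mm wide and 14 mm thick, midway in the hub's thickness, and light: the lever's centre of mass is about 14 mm from the bore axis.
- rack: Fixed wooden rack. Base plate 150 x 60 mm, 8 thick, from 40 mm behind to 110 mm ahead of the origin along x; a forked post at x 76 to 100 mm, 43 high, 36 wide, holds the lever's arm (slot 17 wide, open at the top). The hub stands free on the plate. Origin: on the bench under the hub; x: level, the way the arm points.
- valve_bare: Black round moulded housing whose stem is bare, fixed, in either of the two places. 160 mm diameter to 70 mm up, then a 140 mm flange with brass inserts to 95 mm; a side outlet (58 mm collar) along +x reaches 115 mm from the axis, at height 40. Origin: on the bench, on the stem axis; z up; x: the side of the key.
- stem_seat (a point): On the bare stem's axis, on the shoulder (38 mm diameter, 110 above the bench, 15 over the flange) where the hub rests. Above it the fixed stem is 18 mm in diameter, 36 tall, tapered to 10 in the last 7. Key: 6 wide, to 13.5 from the axis on valve_bare's +x side, from the shoulder to 20 above it; so the tip enters the bore before the key. z up. Lever home: its origin is 13 above here, its x along valve_bare's x.
- valve_fitted: The other housing, same size, fixed, already wearing its own lever (hub from 110 to 136 mm above the bench, arm reaching 111 mm along +x). Origin: on the bench, on the stem axis; z up.
- gauge: Grey handheld test gauge, 70 x 150 x 26 mm plus two short sockets at +y, loose; origin at the centre of its underside. Leave alone.
- spanner: Steel spanner lying on the bench along its x axis, loose. Leave alone.
- test_block: Stepped round steel block, 50 mm diameter, 34 tall, loose; origin at the centre of its underside. Leave alone.
There are look-alikes about, which are no part of the job. Of the things that look like the lever, the largest one is meant.

How it is judged:
By the outcome, as a careful person would: the job done as asked, in the order asked, and still so for the second after the job is handed in, with the robot touching nothing.
It also fails if it takes over 67 s, if anything falls off the work surface, if the arm or the gripper's body presses on something with over 40 N, if the wrist force passes 120 N, or if a joint passes its speed limit or range.

### The arm

A 6-joint arm with a two-finger parallel gripper is mounted at the origin on the work surface. World frame = base frame: x ahead of the robot, y to its left, z up, the work surface at z = 0. Lengths are in m, angles in rad, forces in N, time in s.
With the tool pointing down it reaches from about 0.375 to 0.825 m from the base axis. Payload 5.5 kg.
Tool frame: the origin (TCP) lies midway between the tips of the shut fingers; the grasp point (between the pads) lies bot.hold_point_z behind it (bot.hold_point_z is the distance from the TCP to the grasp point, in m); z points along the fingers, y is the line along which they close (so a half turn about z gives the same grasp; the last joint's range is limited). The gripper opens to 85 mm and grips with 20 to 120 N. Pads are 22 mm wide; open, the fingers measure 114 mm over their backs; the gripper's body (76 mm by 85 mm) begins 54 mm behind the grasp point. The pads swing forward as they close: fully open they stand 13 mm farther back than shut.
Start: joints at [1.282, 0.314, -0.047, 1.21, 0, 1.571], TCP at [0.171, 0.575, 0.231] pointing down, gripper open.
Joint ranges: [-2.67, 2.67], [-0.69, 1.73], [-1.03, 1.25], [-2.08, 2.16], [-1.42, 1.45], [-3.14, 3.14]. Speed limits (rad/s): [2.39, 2.39, 3.01, 3.14, 3.14, 3.14].

### API

Orientations are given as a unit quaternion [w, x, y, z].
In Python, from cell import bot, eyes gives the robot as it stands.
- The arm moves only by the tool jog_arm, never from a script. Its arguments are lists of equal length, an entry for each row: "claw": the opening, from -1 (shut) to 1 (fully open); "linear": the shift along the tool's x, y, z each as a share of 400 mm, from -1 to 1, a list of three; "twist": the turn about the tool's z as a share of pi rad, from -1 to 1. In form: {"claw": [claw, ...], "linear": [[x, y, z], ...], "twist": [twist, ...]}. A call has 1 to 20 rows; each row shifts and turns the commanded pose from where the row before left it, along the tool's axes as they then stand; what a row does not reach is not made up. A row lasts 1/10 s, in which the tool goes at most 50 mm and 8.59 degrees, less where a joint would pass 70% of its speed; a pose out of reach is approached as far as the arm can. A call with a number of a shift or a turn outside -1 to 1 is refused whole. A call with a gripper value outside its range is refused whole. The fingers move at their own pace and stop on an object; the grip force is fixed at half the most. Time passes only in rows, so rows that do not move let the fingers close. It gives the time, the measured TCP pose, the force, the opening and the grip force at its end, in the units of the state.
- bot.observe(): the state, without advancing time (a new reading comes with each control period).
- eyes.read_camera(name): name is "scene" or "top" or "wrist"; returns a dict with "frame" (400x640x3 uint8, red, green, blue), "K" (3x3 intrinsics, pixels), "camera_from_world" (4x4, takes a point from world to camera coordinates); the wrist camera has in their place "T_tool_cam" (4x4, takes a point from camera to tool coordinates, whose origin is the TCP and whose axes are the flange's). Camera axes: x right, y up, looking along -z (the intrinsics and any distortion apply to the point x, -y, -z); pixel columns grow to the right and rows downward; lengths in m; the calibration is good to about 2 mm. A picture is of the moment at which its call begins: read the wrist's pose just before it. There is no depth.
- bot.job_done(): hands the job in; it is judged then, once.
The state is a dict: "time": time; "q": joint angles; "qvel": joint speeds; "tau": joint torques, N m; "tcp_pos": TCP position; "ee_rot": TCP orientation; "force": force on the tool from outside, world axes, zero at the start; "wrist_torque": the same for the moment, N m; "gripper_width": finger opening in m; "grip_force": force on a finger pad.
Only numpy, scipy, OpenCV 4.12 (cv2) and the standard library are available. Lean on these libraries where they do the work, as an engineer would, in place of code of your own. Each camera call takes 0.05 s, during which the arm holds its last target. There are 200 camera calls.

## Working session

There is one attempt and no reset: what is moved stays moved. The work goes in short steps, Python scripts to look and compute and a tool call to move; the robot and the scene stay as the last step left them, time stands still between calls to the robot, and variables do not carry over. Pictures are saved under pics/ and viewed, at most 10 in all, crops included, and the job is handed in when it is done.

Besides the shell and the picture viewer there is one more tool, called as name(argument=value, ...), one argument or row to a line, values as JSON. jog_arm: Moves the arm, as the interface text tells. Shift numbers are shares of 400 mm and turn numbers shares of pi rad, none past 1 either way. Its arguments: {"type":"object","properties":{"claw":{"type":"array"},"linear":{"type":"array"},"twist":{"type":"array"}},"required":["claw","linear","twist"]}

```bash
ls; mkdir -p pics
python3 - <<'E'
from cell import bot, eyes
import cv2, numpy as np
s=bot.observe(); print(s['time'],s['tcp_pos'],s['ee_rot'],s['gripper_width'],bot.hold_point_z)
for n in ('scene','top'):
    c=eyes.read_camera(n); cv2.imwrite(f'pics/{n}0.png',c['frame'][:,:,::-1]); np.savez(f'{n}0.npz',**c)
    print(n,[k for k in c]); print(c['K'],np.round(c['camera_from_world'],4))
E
```

```text
pics
0.0 [0.17071344 0.57457792 0.23042377] [-1.30056118e-04  1.43905106e-01  9.89591110e-01 -8.59635475e-04] 0.08522183067290118 0.0187
scene ['frame', 'K', 'camera_from_world']
[[413.87335228   0.         322.75536173]
 [  0.         413.87335228 203.86467658]
 [  0.           0.           1.        ]] [[ 0.2536  0.9673  0.0035 -0.132 ]
 [-0.7217  0.1867  0.6666  0.3185]
 [ 0.6441 -0.1716  0.7454 -1.4006]
 [ 0.      0.      0.      1.    ]]
top ['frame', 'K', 'camera_from_world']
[[402.53766584   0.         316.89966669]
 [  0.         402.53766584 197.11702609]
 [  0.           0.           1.        ]] [[ 0.0822 -0.9966  0.0056 -0.0356]
 [ 0.972   0.0814  0.2205 -0.5417]
 [-0.2202 -0.0127  0.9754 -1.004 ]
 [ 0.      0.      0.      1.    ]]
```

View pics/top0.png

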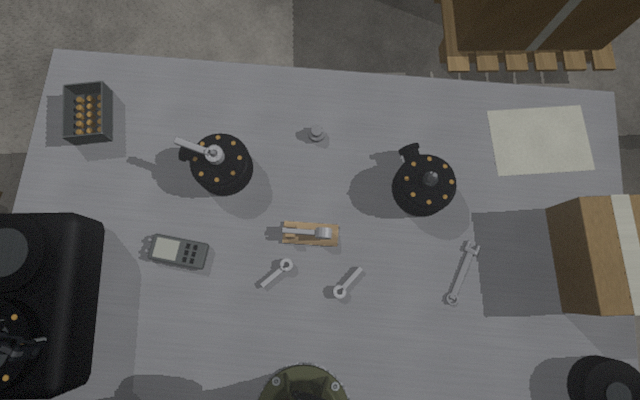

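View pics/scene0.png

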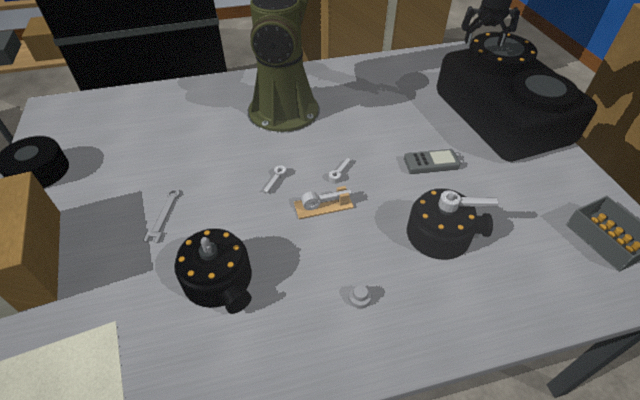

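Top view: the spare lever stands in the wooden rack at about (310,232), the bare valve is at (425,185) with its outlet at (410,150), and the fitted valve is at (220,160). Two smaller look-alikes lie flat at (273,273) and (348,282). The one in the rack fits, because it is the only lever standing on edge in a wooden rack. I'll confirm it in an enlarged crop.

```bash
cat > h.py <<'E'
import numpy as np, cv2
def load(n): return dict(np.load(n+'.npz'))
def ray(K,CW,uv):
    d=np.linalg.inv(K)@[uv[0],uv[1],1]; d=np.array([d[0],-d[1],-d[2]])
    R=CW[:3,:3]; return -R.T@CW[:3,3], R.T@d
def plane(c,uv,z):
    o,d=ray(c['K'],c['camera_from_world'],uv); return o+d*(z-o[2])/d[2]
def tri(c1,u1,c2,u2):
    o1,d1=ray(c1['K'],c1['camera_from_world'],u1);o2,d2=ray(c2['K'],c2['camera_from_world'],u2)
    A=np.stack([d1,-d2],1);t=np.linalg.lstsq(A,o2-o1,rcond=None)[0]
    p,q=o1+d1*t[0],o2+d2*t[1]; return (p+q)/2,np.linalg.norm(p-q)
def proj(c,p):
    v=c['camera_from_world']@[*p,1]; w=c['K']@[v[0],-v[1],-v[2]]; return w[:2]/w[2]
E
python3 - <<'E'
from h import *
t,s=load('top0'),load('scene0')
def crop(c,x,y,w=100,h=75): return cv2.resize(c['frame'][y:y+h,x:x+w,::-1],None,fx=4,fy=4,interpolation=cv2.INTER_CUBIC)
im=np.vstack([np.hstack([crop(t,260,196),crop(t,375,140)]),np.hstack([crop(s,275,160),crop(s,165,227)])])
cv2.imwrite('pics/c1.png',im); print(im.shape)
# brass inserts on flange z=.095 of bare valve
for c,box,n in ((t,(385,150,460,220),'top'),(s,(170,225,255,305),'scene')):
    f=cv2.cvtColor(np.ascontiguousarray(c['frame']),cv2.COLOR_RGB2HSV)
    x0,y0,x1,y1=box; m=cv2.inRange(f[y0:y1,x0:x1],(8,120,90),(30,255,255))
    k,_,st,ce=cv2.connectedComponentsWithStats(m)
    P=np.array([plane(c,ce[i]+[x0,y0],.095) for i in range(1,k) if st[i,4]>3])
    print(n,len(P),np.round(P[:,:2],4).tolist())
    if len(P)>4:
        A=np.c_[2*P[:,:2],np.ones(len(P))];b=(P[:,:2]**2).sum(1);r=np.linalg.lstsq(A,b,rcond=None)[0];print('centre',r[:2],np.sqrt(r[2]+r[0]**2+r[1]**2))
E
```

```text
(600, 800, 3)
top 8 [[0.6638, -0.2745], [0.6446, -0.2341], [0.6461, -0.3159], [0.6065, -0.2176], [0.6053, -0.3328], [0.5639, -0.2351], [0.5651, -0.3169], [0.5473, -0.276]]
centre [ 0.60523259 -0.27537265] 0.057723997940510106
scene 8 [[0.5457, -0.2771], [0.5619, -0.2361], [0.5632, -0.3181], [0.6034, -0.2187], [0.6043, -0.3343], [0.6444, -0.2352], [0.645, -0.3174], [0.6621, -0.2763]]
centre [ 0.60377741 -0.27654244] 0.05804516009633101
```

View pics/c1.png

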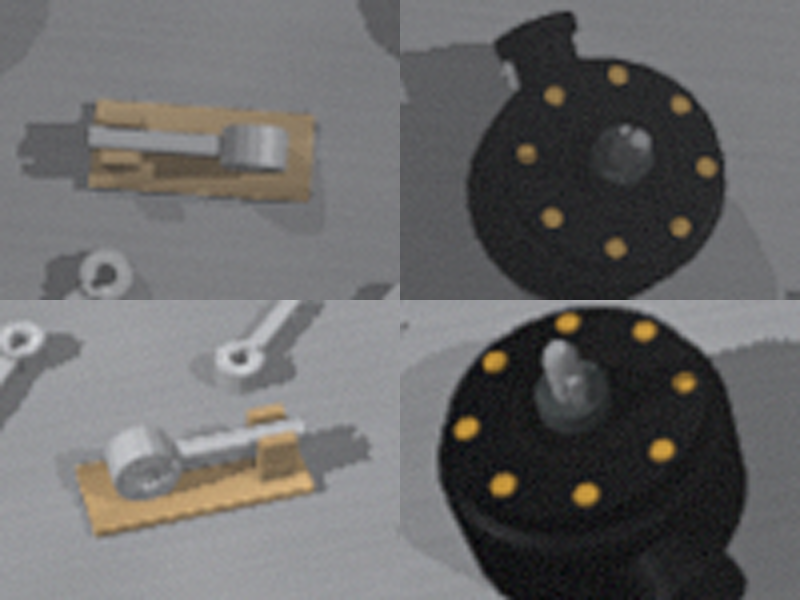

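The enlarged crop confirms it. The lever in the rack is clearly larger than the two flat look-alikes, with its hub centre top at top-view px (324,229) and tip at (282,230). The stem is bare on the right-hand housing (px 431,178).

Run:
```python
from h import *
from cell import bot
from scipy.spatial.transform import Rotation as R
t,s=load('top0'),load('scene0'); np.set_printoptions(precision=4,suppress=True)
T=lambda x,y:(260+x/4,196+y/4)
S=lambda x,y:(275+x/4,160+(y-300)/4)
print('hubtop',plane(t,T(255,133),.052),'hub faces', plane(t,T(255,122),.052)[:2],plane(t,T(255,166),.052)[:2])
print('tip top',plane(t,T(90,131),.039),plane(t,T(220,143),.039))
print('hub front face scene', S(150,470), plane(s,S(150,470),.03))
print('plate corners',[plane(t,T(*p),.008)[:2] for p in((315,117),(308,200),(90,187),(97,102))])
U=lambda x,y:(375+(x-400)/4,140+y/4)
o=(U(498,43),U(576,15)); print('outlet',[plane(t,p,.055)[:2] for p in o])
print('stemtop',tri(t,U(640,137),s,(165+(555-400)/4,227+(348-300)/4)))
for n,p in dict(l1=(273,273),l2=(348,282),valveF=(220,165),block=(317,135)).items(): print(n,plane(t,p,.0)[:2])
# stem direction from outlet dark mask
q=bot.observe()['ee_rot'];m=R.from_quat([q[1],q[2],q[3],q[0]]).as_matrix();print(m)
```

```text
hubtop [ 0.4603 -0.0154  0.052 ] hub faces [ 0.4675 -0.0149] [ 0.4387 -0.0171]
tip top [0.4544 0.0935 0.039 ] [0.4536 0.007  0.039 ]
hub front face scene (312.5, 202.5) [ 0.461  -0.0122  0.03  ]
plate corners [array([ 0.481 , -0.0559]), array([ 0.4241, -0.0552]), array([0.4207, 0.0925]), array([0.479 , 0.0936])]
outlet [array([ 0.6924, -0.2048]), array([ 0.7172, -0.2574])]
stemtop (array([ 0.6053, -0.2767,  0.1462]), np.float64(1.4699674506977959e-05))
l1 [0.3386 0.1104]
l2 [ 0.3316 -0.0917]
valveF [0.6269 0.2928]
block [0.7406 0.0251]
[[-0.9586  0.2848 -0.0004]
 [ 0.2848  0.9586 -0.0014]
 [-0.     -0.0015 -1.    ]]
```

jog_arm(
  claw=[1,1,1,1,1,1,1,1,1,1,1,1,1,1],
  linear=[
    [-0.078,-0.087,0],
    [-0.078,-0.087,0],
    [-0.078,-0.087,0],
    [-0.078,-0.087,0],
    [-0.078,-0.087,0],
    [-0.078,-0.087,0],
    [-0.078,-0.087,0],
    [-0.078,-0.087,0],
    [-0.078,-0.087,0],
    [-0.078,-0.087,0],
    [-0.078,-0.087,0],
    [-0.078,-0.087,0],
    [-0.078,-0.087,0],
    [-0.078,-0.087,0],
  ],
  twist=[0,0,0,0,0,0,0,0,0,0,0,0,0,0],
)

```text
time: 1.5
tcp_pos: [0.4511, -0.0183, 0.2312]
ee_rot: [0.0, 0.144, 0.99, 0.0]
force: [1.5, 0.9, -0.0]
gripper_width: 0.0857
grip_force: 0.0
```

jog_arm(
  claw=[1,1,1,1,1,1,1,1,1,1,1],
  linear=[
    [0,0,0.02],
    [0,0,0.02],
    [0,0,0.02],
    [0,0,0.02],
    [0,0,0.02],
    [0,0,0.02],
    [0,0,0.02],
    [0,0,0.02],
    [0,0,0.02],
    [0,0,0],
    [0,0,0],
  ],
  twist=[0.0447,0.0447,0.0447,0.0447,0.0447,0.0447,0.0447,0.0447,0.0447,0,0],
)

```text
time: 2.6
tcp_pos: [0.4505, -0.0163, 0.1592]
ee_rot: [-0.0, 0.699, 0.715, -0.0]
force: [0.2, 0.6, 0.5]
gripper_width: 0.0854
grip_force: 0.0
```

```bash
cat >> h.py <<'E'
def wrist(name):
    from cell import bot,eyes
    from scipy.spatial.transform import Rotation as R
    s=bot.observe(); c=eyes.read_camera('wrist')
    q=s['ee_rot']; W=np.eye(4); W[:3,:3]=R.from_quat([q[1],q[2],q[3],q[0]]).as_matrix(); W[:3,3]=s['tcp_pos']
    c['camera_from_world']=np.linalg.inv(W@c['T_tool_cam']); np.savez(name+'.npz',**c,W=W)
    cv2.imwrite(f'pics/{name}.png',c['frame'][:,:,::-1]); 
    y=W[:3,1]; print('t',s['time'],'tcp',np.round(s['tcp_pos'],4),'y-axis deg',np.degrees(np.arctan2(y[1],y[0])).round(2),'w',s['gripper_width'],'q',np.round(s['q'],2)); return c
E
python3 - <<'E'
from h import *
c=wrist('w1'); print([k for k in c],c['K'])
for n,p in dict(hubtop=(.452,-.0155,.052),tip=(.452,.095,.039)).items(): print(n,proj(c,p))
E
```

```text
t 2.6 tcp [ 0.4505 -0.0163  0.1592] y-axis deg 1.23 w 0.08540958172508935 q [-0.04  0.08 -0.51  0.99  0.    1.51]
['frame', 'K', 'T_tool_cam', 'camera_from_world'] [[324.98573938   0.         319.63188014]
 [  0.         324.98573938 202.52601879]
 [  0.           0.           1.        ]]
hubtop [321.70968123 198.82880745]
tip [325.03369801  51.02602035]
```

View pics/w1.png

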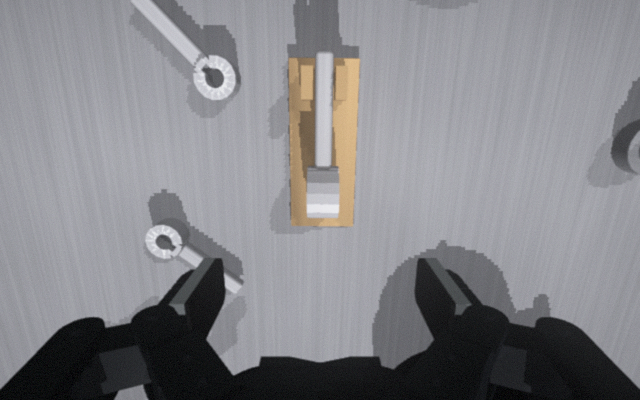

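Wrist view: the lever hub is centred at px (323,193), and the arm runs up to the tip at (324,53), lined up with the tool. The smaller look-alikes are at (215,77) and (163,242).

Run:
```python
from h import *
c=load('w1')
for uv,z in (((323,192.5),.050),((307,200),.05),((339,200),.05),((324,52),.039),((323,165),.039)): print(uv,plane(c,uv,z).round(4))
print(c['T_tool_cam'].round(3))
```

```text
(323, 192.5) [ 0.4529 -0.0108  0.05  ]
(307, 200) [ 0.4401 -0.0173  0.05  ]
(339, 200) [ 0.466  -0.0168  0.05  ]
(324, 52) [0.4512 0.0943 0.039 ]
(323, 165) [0.4525 0.0096 0.039 ]
[[-0.     0.958  0.286  0.072]
 [ 1.     0.     0.001  0.   ]
 [ 0.001  0.286 -0.958 -0.143]
 [ 0.     0.     0.     1.   ]]
```

jog_arm(
  claw=[1,1,1,1,1,1,-1,-1,-1,-1,-1,-1,-1,-1],
  linear=[
    [0,0.006,0.07],
    [0,0,0.07],
    [0,0,0.07],
    [0,0,0.07],
    [0,0,0.07],
    [0,0,0],
    [0,0,0],
    [0,0,0],
    [0,0,0],
    [0,0,0],
    [0,0,0],
    [0,0,0],
    [0,0,0],
    [0,0,0],
  ],
  twist=[0,0,0,0,0,0,0,0,0,0,0,0,0,0],
)

```text
time: 4.05
tcp_pos: [0.4542, -0.0163, 0.0205]
ee_rot: [0.001, 0.701, 0.714, 0.001]
force: [-2.3, -0.7, 7.6]
gripper_width: 0.0251
grip_force: 58.6
```

jog_arm(
  claw=[-1,-1,-1,-1,-1,-1,-1,-1,-1,-1,-1,-1,-1,-1,-1],
  linear=[
    [0,0,-0.03],
    [0,0,-0.05],
    [0,0,-0.06],
    [0,0,-0.06],
    [-0.028,0.081,0],
    [-0.028,0.081,0],
    [-0.028,0.081,0],
    [-0.028,0.081,0],
    [0,0,0],
    [0,0,0.05],
    [0,0,0.05],
    [0,0,0.05],
    [0,0,0.03],
    [0,0,0.02],
    [0,0,0],
  ],
  twist=[0,0,0,0,0,0,0,0,0,0,0,0,0,0,0],
)

```text
time: 5.55
tcp_pos: [0.5826, -0.0585, 0.0187]
ee_rot: [-0.001, 0.701, 0.714, -0.001]
force: [0.2, -0.9, -2.0]
gripper_width: 0.025
grip_force: 60.1
```

Run:
```python
from h import *
from cell import bot,eyes
c=eyes.read_camera('scene'); wrist('w2')
im=np.hstack([cv2.resize(c['frame'][150:300,250:450,::-1],(800,600))])
cv2.imwrite('pics/s2.png',im); print(bot.observe()['force'])
```

```text
t 5.6 tcp [ 0.5834 -0.0586  0.0195] y-axis deg 1.04 w 0.02496864816982289 q [-0.1   0.45 -0.36  0.76  0.    1.45]
[ 0.11746446 -0.18725116 -2.7283416 ]
```

View pics/s2.png

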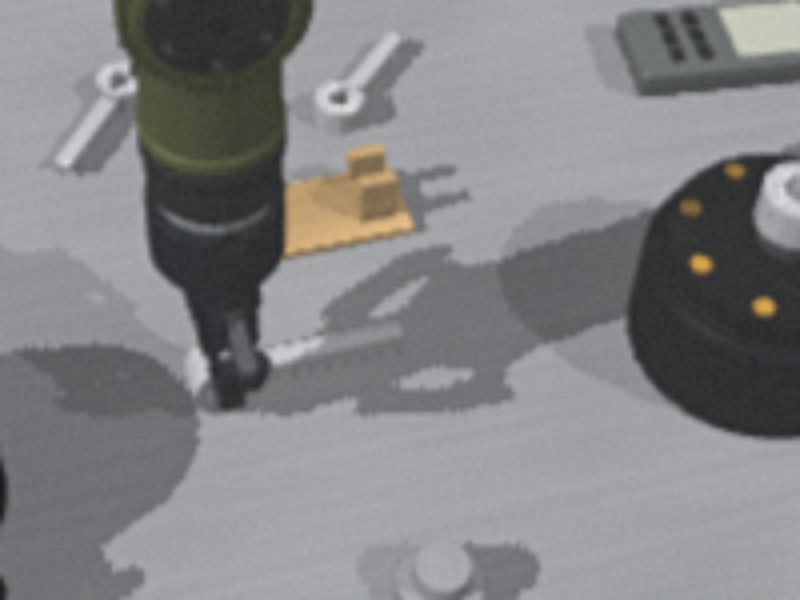

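The rack is empty. The lever is held level by the hub, about 7 mm above the bench and clear of everything. I'll set it down, release it, then tip it over with one open finger near the top of the hub.

jog_arm(
  claw=[-1,-1,-1,0.3,1,1,1,1,1,1,1,1,1,1,1,1,1,1,1],
  linear=[
    [0,0,0.01],
    [0,0,0.006],
    [0,0,0],
    [0,0,0],
    [0,0,0],
    [0,0,0],
    [0,0,0],
    [0,0,0],
    [0,0,-0.027],
    [0,0,0],
    [0,0.025,0],
    [0,0.025,0],
    [0,0.025,0],
    [0,0.025,0],
    [0,0.025,0],
    [0,0.025,0],
    [0,0.025,0],
    [0,0,0],
    [0,0,0],
  ],
  twist=[0,0,0,0,0,0,0,0,0,0,0,0,0,0,0,0,0,0,0],
)

```text
time: 7.55
tcp_pos: [0.6536, -0.0574, 0.0234]
ee_rot: [-0.0, 0.701, 0.714, -0.0]
force: [-0.8, -0.0, -0.7]
gripper_width: 0.0856
grip_force: 0.0
```

Run:
```python
from h import *
wrist('w3')
```

```text
t 7.55 tcp [ 0.6536 -0.0574  0.0234] y-axis deg 1.04 w 0.08561069939460142 q [-0.09  0.56 -0.17  0.84 -0.    1.47]
```

View pics/w3.png

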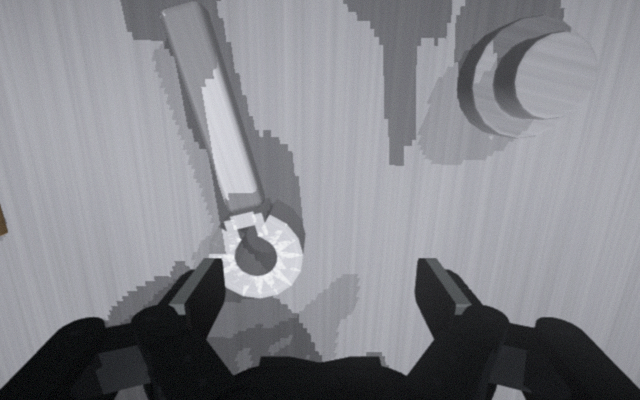

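The lever now lies flat, with hub bore at px (257,255) and tip at (182,8). The test block at (535,75) is untouched. I'll rise and measure it.

jog_arm(
  claw=[1,1,1,1,1,1],
  linear=[
    [0,0,-0.06],
    [0,0,-0.06],
    [0,0,-0.06],
    [0,-0.04,-0.06],
    [0,-0.04,0],
    [0,0,0],
  ],
  twist=[0,0,0,0,0,0],
)

```text
time: 8.2
tcp_pos: [0.6199, -0.058, 0.1207]
ee_rot: [-0.0, 0.701, 0.713, -0.0]
force: [-0.1, 0.2, -0.9]
gripper_width: 0.0856
grip_force: 0.0
```

Run:
```python
from h import *
c=wrist('w4')
g=cv2.cvtColor(c['frame'],cv2.COLOR_RGB2GRAY)
cv2.imwrite('pics/w4c.png',cv2.resize(c['frame'][20:270,180:480,::-1],(720,600),interpolation=cv2.INTER_CUBIC))
```

```text
t 8.2 tcp [ 0.6199 -0.058   0.1207] y-axis deg 1.02 w 0.08557326661679764 q [-0.09  0.42 -0.16  1.   -0.    1.46]
```

View pics/w4c.png

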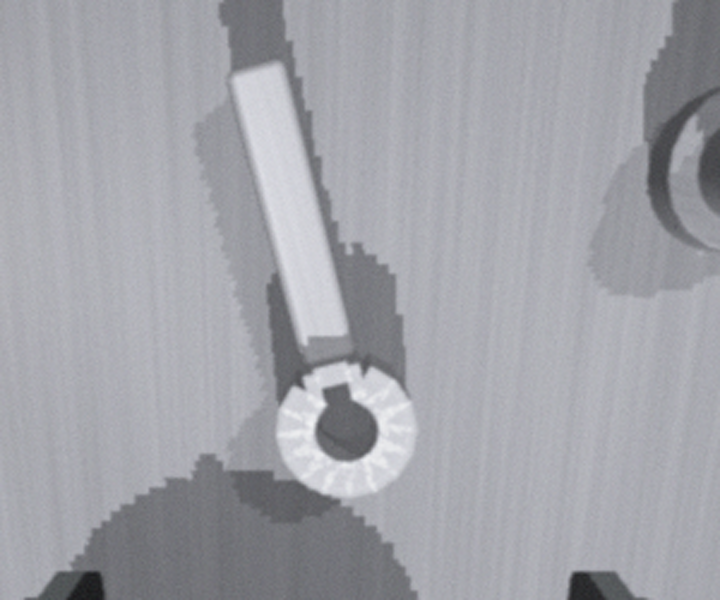

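The lever is flat and free: hub bore at crop (346,430), keyway notch at (335,393) on the arm side, and arm end centre at (258,68).

Run:
```python
from h import *
c=load('w4'); f=lambda x,y:(180+x/2.4,20+y/2.4)
h=plane(c,f(346,430),.026);t=plane(c,f(258,68),.020);n=plane(c,f(328,345),.020)
print(h,t,n,'len',np.linalg.norm((t-h)[:2]),'ang',[np.degrees(np.arctan2(*(p-q)[[1,0]])) for p,q in((t,h),(t,n))])
print('width',[plane(c,f(*p),.026).round(4) for p in((277,430),(416,430))])
W=c['W']; tgt=h-W[:3,3]; print('tool delta',W[:3,:3].T@tgt)
```

```text
[ 0.62322106 -0.05392897  0.026     ] [0.59585713 0.05158605 0.02      ] [ 0.61705993 -0.02788179  0.02      ] len 0.10900552472008254 ang [np.float64(104.53862137880766), np.float64(104.93907749524894)]
width [array([ 0.6013, -0.0543,  0.026 ]), array([ 0.6454, -0.0535,  0.026 ])]
tool delta [0.00406232 0.00335883 0.09467737]
```

jog_arm(
  claw=[1,1,1,1,1,1,1,1,1,-1,-1,-1,-1,-1,-1,-1],
  linear=[
    [0.01,0.0085,0],
    [0,0,0],
    [0,0,0.06],
    [0,0,0.06],
    [0,0,0.06],
    [0,0,0.06],
    [0,0,0.04],
    [0,0,0.018],
    [0,0,0],
    [0,0,0],
    [0,0,0],
    [0,0,0],
    [0,0,0],
    [0,0,0],
    [0,0,0],
    [0,0,0],
  ],
  twist=[-0.038,-0.038,0,0,0,0,0,0,0,0,0,0,0,0,0,0],
)

```text
time: 9.85
tcp_pos: [0.6258, -0.0541, 0.0019]
ee_rot: [0.001, 0.611, 0.792, 0.0]
force: [-1.5, -0.2, 5.2]
gripper_width: 0.0425
grip_force: 61.9
```

jog_arm(
  claw=[-1,-1,-1,-1,-1,-1,-1,-1,-1,-1,-1,-1,-1,-1,-1,-1,-1,-1,-1,-1],
  linear=[
    [0,0,-0.05],
    [0,0,-0.1],
    [0,0,-0.1],
    [0,0,-0.1],
    [0,0,-0.1],
    [0,0,-0.05],
    [0,0,0],
    [0,0,0],
    [0,0,0],
    [0,0,0],
    [0,0,0],
    [0,0,0],
    [0,0,0],
    [0,0,0],
    [-0.068,0.0655,0],
    [-0.068,0.0655,0],
    [-0.068,0.0655,0],
    [-0.068,0.0655,0],
    [0,0,0],
    [0,0,0],
  ],
  twist=[0,0,0,0.0448,0.0448,0.0448,0.0448,0.0448,0.0448,0.0448,0.0448,0.0448,0.0448,0,0,0,0,0,0,0],
)

```text
time: 11.85
tcp_pos: [0.568, -0.1946, 0.2005]
ee_rot: [-0.0, 0.978, 0.209, 0.0]
force: [0.2, -0.5, -2.8]
gripper_width: 0.0425
grip_force: 61.9
```

Run:
```python
from h import *
c=wrist('w5'); p=proj(c,(.605,-.2765,.13)); print(p, proj(c,(.605,-.2765,.146)),proj(c,(.605,-.2765,.110)))
x,y=np.clip((p-[50,37]).astype(int),0,[540,325]); print(x,y)
a=cv2.resize(c['frame'][y:y+75,x:x+100,::-1],(800,600),interpolation=cv2.INTER_CUBIC)
a=cv2.convertScaleAbs(a,alpha=1.3,beta=15)
cv2.imwrite('pics/w5c.png',a)
```

```text
t 11.85 tcp [ 0.568  -0.1946  0.2005] y-axis deg -65.89 w 0.042512080092899855 q [-0.33  0.33 -0.1   1.14  0.    2.39]
[448.71329295 214.20925013] [458.09757746 222.1491043 ] [438.63610866 205.68314741]
398 177
```

View pics/w5c.png

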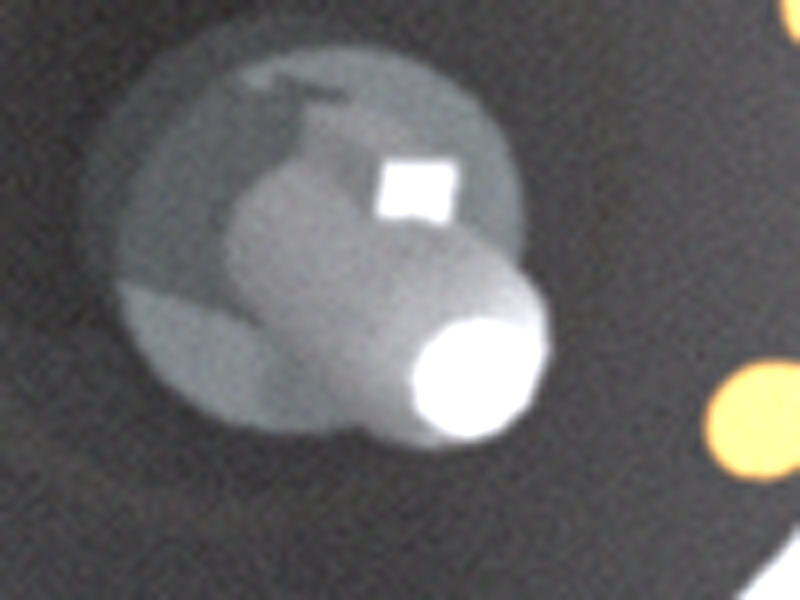

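View pics/w5.png

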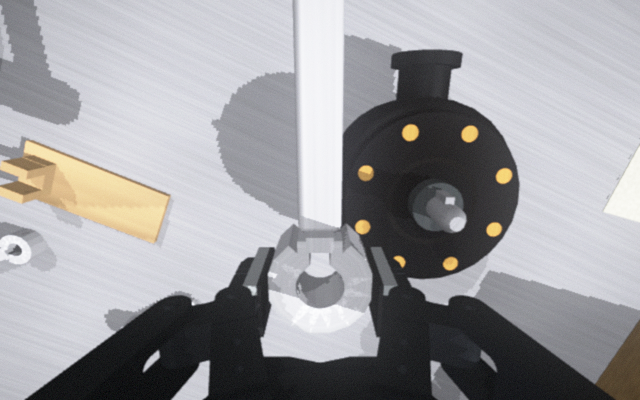

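The stem shows at crop-centre top (482,378) with a shoulder disc around (320,240). The key's bright top face is at (417,190). In the full view the held hub's bore is at (320,288), and the arm runs straight up the middle with its edges at columns 294 and 343 on the top row.

Run:
```python
from h import *
np.set_printoptions(precision=4,suppress=True)
c=load('w5'); W=c['W']; f=lambda x,y:(398+x/8-.5+.06,177+y/8-.5+.06)
st=plane(c,f(482,378),.146);sh=plane(c,f(321,240),.110);kt=plane(c,f(417,190),.130)
# key top corners
ks=[plane(c,f(*p),.130) for p in((382,160),(460,160),(375,218),(452,226))]
print('stem',st,'shoulder',sh,'shoulder dia',[np.linalg.norm(plane(c,f(*a),.11)-plane(c,f(*b),.11)) for a,b in(((118,240),(525,240)),((320,45),(320,435)))])
ax=(st+sh)/2
d=kt-ax;print('key from axis',np.hypot(d[0],d[1]),np.degrees(np.arctan2(d[1],d[0])))
for a in(st,sh): d=kt-a;print(np.hypot(d[0],d[1]),np.degrees(np.arctan2(d[1],d[0])))
print('key edge dirs',[np.degrees(np.arctan2(*(ks[i]-ks[j])[[1,0]])) for i,j in((0,2),(1,3))],'widths',np.linalg.norm(ks[0]-ks[1]),np.linalg.norm(ks[2]-ks[3]))
# bolts in flange and outlet axis
print('outlet',plane(c,(426,60),.069), )
# held lever: sub-pixel bore/arm
g=cv2.cvtColor(c['frame'],cv2.COLOR_RGB2GRAY).astype(int)
zt=W[2,3]+.0241; za=zt-.006
E=[]
for r in (15,50,90,130,170,205):
    row=np.diff(cv2.GaussianBlur(g[r:r+1].astype(np.float32),(5,1),0)[0]); L=275+np.argmax(row[275:312]); Rr=330+np.argmin(row[330:360]); E.append([(L+Rr)/2+.5,r,Rr-L])
E=np.array(E);print(E.T)
P=np.array([plane(c,e[:2],za) for e in E]); v=P[0]-P[-1]; print('arm ang',np.degrees(np.arctan2(v[1],v[0])),'tool x',np.degrees(np.arctan2(W[1,0],W[0,0])), 'arm tool-y offs',[(W[:3,:3].T@(p-W[:3,3]))[1] for p in P])
# bore: dark region inside hub
m=(g<150).astype(np.uint8)[262:320,285:355]
print('bore px',[ (W[:3,:3].T@(plane(c,uv,zt)-W[:3,3])) for uv in((320,288),)])
for r in range(262,330,4): print(r,g[r,276:372:4])
```

```text
stem [ 0.6039 -0.2769  0.146 ] shoulder [ 0.6041 -0.2762  0.11  ] shoulder dia [np.float64(0.03832631550515104), np.float64(0.038718024802971415)]
key from axis 0.010967776656419024 24.78229381352082
0.011201241093325282 26.296055276482974
0.010742297558826589 23.203843838834423
key edge dirs [np.float64(23.77863925786112), np.float64(24.24221447534145)] widths 0.006654967843036052 0.006736981044426643
outlet [ 0.6993 -0.227   0.069 ]
[[319.5 320.5 320.  321.  320.5 320.5]
 [ 15.   50.   90.  130.  170.  205. ]
 [ 46.   46.   45.   45.   42.   42. ]]
arm ang 24.421963710030603 tool x 24.11168052637471 arm tool-y offs [np.float64(0.00036040786040750526), np.float64(0.0007076667460552478), np.float64(0.0005305512395179515), np.float64(0.0009068169836357671), np.float64(0.0007241583552931205), np.float64(0.0007296562203458732)]
bore px [array([ 0.    ,  0.0005, -0.0241])]
262 [198 191 184 187 184 190 185 192 181 224 225 217 215 210 183 185 182 182
 179 184 182 184 177  92]
266 [189 189 201 202 192 186 190 188 199 223 222 220 225 221 191 191 185 184
 182 182 185 184 182 164]
270 [192 185
[... 832 characters left out ...]
 239 241 241 187 135 133 134 136 136 139 137 156 191 205
 179 186 179 183 182 174]
306 [225 226 228 240 240 241 244 252 247 162 132 135 131 173 241 249 245 190
 182 183 183 185 176 186]
310 [224 231 225 241 239 241 248 250 247 248 251 249 249 252 240 240 253 239
 239 233 212 184 181 212]
314 [214 222 226 225 239 247 245 248 240 246 250 242 244 241 239 240 242 238
 239 239 240 236 217 217]
318 [222 219 221 229 238 250 246 238 239 248 249 238 251 247 238 239 242 239
 241 238 236 215 219 209]
322 [213 219 219 223 230 245 241 239 241 252 241 239 242 249 238 238 240 240
 244 233 213 216 208 208]
326 [212 215 216 215 219 218 238 240 242 241 241 240 241 246 242 239 236 236
 223 214 212 211 208 190]
```

Run:
```python
from h import *
c=load('w5'); W=c['W']
for bx in (-.001,0,.001,.002):
    p=lambda x,y,z:proj(c,(W@[x,y,z,1])[:3]).round(1)
    print(bx,'rim bottom',p(bx-.010,.0005,-.0241),'L/R',p(bx,.0105,-.0241),p(bx,-.0095,-.0241),'hub bottom',p(bx-.022,.0005,-.0241),'tip',p(bx+.111,.0005,-.018),'keyway end',p(bx+.0155,.0005,-.0241))
g=cv2.cvtColor(c['frame'],cv2.COLOR_RGB2GRAY)
print(g[300:345,320]); print(g[240:280,320])
for s in ((.604,-.2766),):
    for bx in (0,.001):
        print(W[:3,:3].T@(np.array([*s,0])-W[:3,3])-[bx,.0006,0])
```

```text
-0.001 rim bottom [319.9 310.9] L/R [343.9 290.2] [295.9 290.2] hub bottom [319.9 334.6] tip [319.9 -10.1] keyway end [319.9 256.3]
0 rim bottom [319.9 308.8] L/R [344. 288.] [295.9 288. ] hub bottom [319.9 332.7] tip [319.9 -13.6] keyway end [319.9 254. ]
0.001 rim bottom [319.9 306.8] L/R [344.1 285.9] [295.8 285.9] hub bottom [319.9 330.7] tip [319.9 -17. ] keyway end [319.9 251.7]
0.002 rim bottom [319.9 304.7] L/R [344.1 283.8] [295.8 283.8] hub bottom [319.9 328.8] tip [319.9 -20.4] keyway end [319.9 249.5]
[139 141 136 138 139 137 135 148 205 242 249 251 250 246 242 240 239 239
 238 238 237 239 239 239 241 239 240 241 240 238 237 235 228 222 219 218
 219 216 214 213 214 209 212 211 218]
[185 184 185 183 186 188 183 183 185 182 182 183 195 217 226 221 222 224
 217 216 219 217 217 225 224 221 220 221 223 226 224 225 224 222 222 226
 214 159 120 109]
[-0.00070737  0.08904245  0.20050058]
[-0.00170737  0.08904245  0.20050058]
```

jog_arm(
  claw=[-1,-1,-1,-1,-1,-1,-1,-1,-1],
  linear=[
    [-0.003,0.074,0],
    [0,0.074,0],
    [0,0.0746,0],
    [0,0,0],
    [0,0,0.05],
    [0,0,0.05],
    [0,0,0.01],
    [0,0,0],
    [0,0,0],
  ],
  twist=[0,0,0,0,0,0,0,0,0],
)

```text
time: 12.8
tcp_pos: [0.6043, -0.2752, 0.1575]
ee_rot: [0.0, 0.978, 0.209, 0.0]
force: [-0.2, -0.6, -3.5]
gripper_width: 0.0426
grip_force: 62.1
```

Run:
```python
from h import *
c=wrist('w6');W=c['W']
b=W@[.0005,.0006,0,1]; print('bore',b[:2].round(4),'target .604 -.2766')
x,y=240,210
cv2.imwrite('pics/w6c.png',cv2.resize(c['frame'][y:y+120,x:x+160,::-1],(800,600),interpolation=cv2.INTER_CUBIC))
```

```text
t 12.8 tcp [ 0.6043 -0.2752  0.1575] y-axis deg -65.84 w 0.042609714418308284 q [-0.43  0.47  0.01  1.11  0.    2.29]Traceback (most recent call last):
  File "<stdin>", line 2, in <module>
KeyError: 'W'
```

jog_arm(
  claw=[-1,-1,-1,-1,-1,-1,-1],
  linear=[
    [-0.002,0.0015,0],
    [0,0,0.015],
    [0,0,0.015],
    [0,0,0.01],
    [0,0,0.01],
    [0,0,0],
    [0,0,0],
  ],
  twist=[0,0,0,0,0,0,0],
)

```text
time: 13.55
tcp_pos: [0.603, -0.2766, 0.1363]
ee_rot: [-0.0, 0.978, 0.209, -0.0]
force: [0.7, 0.7, -2.7]
gripper_width: 0.0425
grip_force: 62.1
```

jog_arm(
  claw=[-1,-1,-1,-1,-1,-1],
  linear=[
    [0,0,0.007],
    [0,0,0.007],
    [0,0,0.007],
    [0,0,0.007],
    [0,0,0],
    [0,0,0],
  ],
  twist=[0,0,0,0,0,0],
)

```text
time: 14.15
tcp_pos: [0.603, -0.2766, 0.1252]
ee_rot: [-0.0, 0.978, 0.209, -0.0]
force: [-0.4, 0.7, -1.4]
gripper_width: 0.0427
grip_force: 62.1
```

jog_arm(
  claw=[-1,-1,-1,-1,-1,-1],
  linear=[
    [0,0,0.01],
    [0,0,0.01],
    [0,0,0.007],
    [0,0,0.005],
    [0,0,0],
    [0,0,0],
  ],
  twist=[0,0,0,0,0,0],
)

```text
time: 14.75
tcp_pos: [0.6032, -0.2767, 0.1125]
ee_rot: [0.0, 0.978, 0.209, 0.0]
force: [-0.1, -0.2, -2.6]
gripper_width: 0.0428
grip_force: 62.2
```

Step down until the shoulder pushes back.

jog_arm(
  claw=[-1,-1,-1,-1],
  linear=[
    [0,0,0.002],
    [0,0,0.002],
    [0,0,0],
    [0,0,0],
  ],
  twist=[0,0,0,0],
)

```text
time: 15.15
tcp_pos: [0.6033, -0.2767, 0.1119]
ee_rot: [0.0, 0.978, 0.209, 0.0]
force: [-3.0, 1.5, 6.1]
gripper_width: 0.0426
grip_force: 62.9
```

Contact came at exactly the predicted home height (0.1119). I'll release, rise and look.

jog_arm(
  claw=[0.3,1,1,1,1,1,1,1,1,1,1,1],
  linear=[
    [0,0,0],
    [0,0,0],
    [0,0,0],
    [0,0,0],
    [0,0,0],
    [0,0,-0.06],
    [0,0,-0.09],
    [0,0,-0.09],
    [-0.08,0,-0.06],
    [-0.1,0,0],
    [0,0,0],
    [0,0,0],
  ],
  twist=[0,0,0,0,0,0,0,0,0,0,0,0],
)

```text
time: 16.35
tcp_pos: [0.537, -0.3064, 0.2312]
ee_rot: [0.0, 0.978, 0.208, 0.0]
force: [0.2, 0.6, 0.6]
gripper_width: 0.0857
grip_force: 0.0
```

Run:
```python
from h import *
from cell import bot,eyes
s=eyes.read_camera('scene');t=eyes.read_camera('top');wrist('w7');w=load('w7');st=bot.observe();print(st['force'],st['gripper_width'])
for c in (s,t,w): print([proj(c,p).round(1) for p in((.604,-.2766,.136),(.604,-.2766,.146),(.604+.111*.911,-.2766+.111*.412,.130))])
a=cv2.resize(s['frame'][220:320,165:298,::-1],(400,300));b=cv2.resize(t['frame'][120:220,360:493,::-1],(400,300))
d=cv2.resize(w['frame'][:,:,::-1],(480,300))[:,40:440]
e=cv2.resize(s['frame'][:,:,::-1],(480,300))[:,40:440]
cv2.imwrite('pics/fin.png',np.vstack([np.hstack([a,b]),np.hstack([d,e])]))
```

```text
t 16.45 tcp [ 0.5379 -0.3058  0.2306] y-axis deg -65.91 w 0.08521603522449828 q [-0.52  0.35  0.    1.22  0.    2.2 ]
[-0.31922079  0.48932235 -0.43758616] 0.08512600484583709
[array([204.8, 241.5]), array([203.8, 238.6]), array([232.8, 278.9])]
[array([433.7, 175.9]), array([434.9, 174.8]), array([415.9, 137.1])]
[array([319.7, 106. ]), array([319.7, 106. ]), array([318.9, -80.2])]
```

View pics/fin.png

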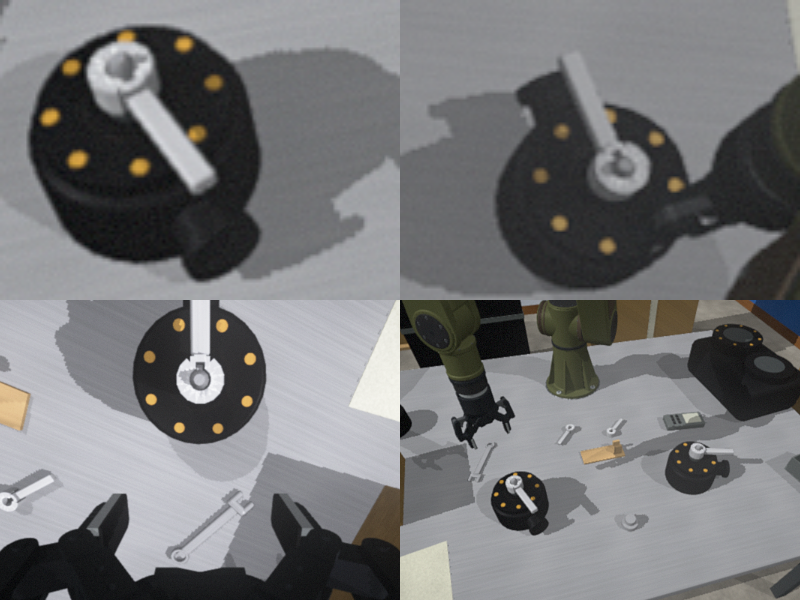

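The lever sits on the bare valve's stem with the stem poking out of the bore: scene-crop hub (122,68), wrist-crop hub (200,379). Its arm runs along the outlet and key direction, the gripper is clear, and the gauge, spanner and block are undisturbed.

```bash
python3 -c "
from cell import bot
print(bot.job_done())"
```

```text
the job is handed in; nothing more can be done
None
```

The spare lever came out of the rack, was laid flat on the bench and released, then regrasped by its hub and slid fully home on the bare stem with its keyway on the key; the job is handed in at about 16.5 s, with the gauge, spanner and test block untouched.

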